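Bring the nib rack to the washing pot

ROBOT

A 6-joint arm with a two-finger parallel gripper is mounted at the origin on the work surface. World frame = base frame: x ahead of the robot, y to its left, z up, the work surface at z = 0. Lengths are in m, angles in degrees, forces in N, time in s.
With the tool pointing down it reaches from about 0.3 to 0.75 m from the base axis. Payload 8.5 kg.
Tool frame: the origin (TCP) lies midway between the tips of the shut fingers; the grasp point (between the pads) lies 19 mm behind it; z points along the fingers, y is the direction in which the jaws open and shut (so a half turn about z gives the same grasp; the last joint's range is limited). The gripper opens to 85 mm and grips with 20 to 120 N. Pads are 22 mm wide; open, the fingers measure 114 mm over their backs; the gripper's body (76 mm by 85 mm) begins 54 mm behind the grasp point. The pads swing forward as they close: fully open they stand 13 mm farther back than shut.
Start: joints at [64.039, 21.807, 74.336, -0, 83.858, -12.336], TCP at [0.13, 0.535, 0.231] pointing down, gripper open.
Joint ranges: [-178.18, 178.18], [-50.72, 133.34], [12.68, 142.11], [-81.47, 261.47], [9.98, 163.14], [-165.26, 165.26]. Speed limits (degrees/s): [136.94, 136.94, 180, 180, 180, 180].

INTERFACE

Orientations are given as a 3x3 rotation matrix whose columns are the frame's x, y, z axes.
In Python, from rig import env gives the robot as it stands.
- The arm moves only by the shell command python3 -m inch 'ROWS' [FORCE]. ROWS is text: rows parted by semicolons, each of 5 numbers parted by spaces: the finger opening in mm, from 0 to 85.4, then the shift along the tool's x, y, z in mm, then the turn about the tool's z in degrees. In form: jaw dx dy dz turn; .... A call has 1 to 10 rows; each row is the pose to reach, as a shift and turn from the pose commanded when the call began, along the tool's axes at that moment; what a row does not reach only later rows make up. A row lasts 1/8 s, in which the tool goes at most 62.5 mm and 10.7 degrees, less where a joint would pass 70% of its speed; a pose out of reach is approached as far as the arm can. A call with a gripper value outside its range is refused whole. The fingers move at their own pace and stop on an object; FORCE is the grip in N (left out, the last holds). Time passes only in rows, so rows that repeat a pose let the fingers close. It gives the time, the measured TCP pose, the force and the opening at its end, in the units of the state.
- env.observe(): the state, without advancing time (a new reading comes with each control period).
- env.get_image(name): name is "scene" or "top" or "wrist"; returns a dict with "color" (384x512x3 uint8, blue, green, red), "range_z" (384x512 float32, m along the optical axis (not along the pixel's ray), 0 where there is no reading), "fov_y" (degrees; the focal length in pixels is half the picture's height over the tangent of half this angle, whatever the lens; pixels are square), "cx", "cy" (the principal point, pixels), "R" (3x3) and "t" (3): a world point X has camera coordinates R X + t. Camera axes: x right, y down, z forward; pixel columns grow to the right and rows downward; lengths in m; the calibration is good to about 2 mm. A picture is of the moment at which its call begins.
- env.close_job(): hands the job in, once; it reports no verdict.
The state is a dict: "time_s": time; "q": joint angles; "qvel": joint speeds; "joint_efforts": joint torques, N m; "position": TCP position; "tool_rot": TCP orientation; "ft_force": force on the tool from outside, world axes, zero at the start; "wrist_torque": the same for the moment, N m; "grip_width": finger opening in m.
Only numpy, scipy, OpenCV 4.12 (cv2) and the standard library are available. Lean on these libraries where they do the work, as an engineer would, in place of code of your own. Each camera call takes 0.05 s, during which the arm holds its last target.

TASK

The pen nibs are due for washing in the still dry white pot: lift its loose lid off by the blue knob and set it down gently, knob up, on the bare table. Then swing the flap of the wooden nib box up and back until it stands open by itself, draw the steel nib rack out by its black grip and finish still holding it, level and still, close above the middle of the open pot without touching the pot. Do not shift the pot, and leave the ink bottles, the block of brushes and the quill cup alone.

Things in the scene. Friction and masses are not known exactly. Their poses are not given: they have to be found in the camera images.
- table: The table, covered pale yellow-green; its top is at z = 0. Thin sheets of paper on it may be ignored.
- wash_pot: Loose round white glazed pot with a blue band, 0.6 kg: 122 mm outside diameter, 112 mm inside, 85 mm high, inner floor 6 mm up. Origin: centre of its underside.
- pot_mouth (a point): Centre of the pot's mouth, in the plane of its rim, 85 mm above the table; z up.
- pot_lid: The pot's loose white lid, 0.22 kg, no catch: a disc of 128 mm diameter with a blue knob, 51 mm high in all. Below the disc a plug of 102 mm diameter reaches 8 mm down into the mouth with 5 mm play all round; on the table the lid rests on this plug. Origin: centre of the plug's underside; z up through the knob.
- lid_knob (a point): Point on the lid's axis at the height to grip the knob, 42 mm above the plug's underside (119 mm above the table with the lid on the pot, 42 mm with the lid on the table). The knob is round, 26 mm in diameter from 37 to 47 mm above the plug's underside, on a 16 mm stem; the lid's white top is 24 mm below this point.
- nib_box: Wooden box fixed to the table, 146 (x) by 204 mm (y), walls 8 mm. Origin: centre of its underside; z up; hinges at its back (+x). Under the flap is the nib compartment, rim 88 mm high, inside 130 x 130 mm, floor 8 mm up, centre 29 mm from the origin towards +y. Towards -y is an open bay, walls 38 mm high, holding two ink bottles whose tops are 66 mm above the table.
- flap (a joint): Angle of the wooden flap, rad: 0 shut, grows as its front edge is lifted, stop at 1.85 (leaning back beyond upright). The hinge is easy, without spring or catch: let go below about 1.45 it falls shut, beyond about 1.55 it falls back to the stop. Flap 150 mm long from the hinge, 146 mm wide, 8 mm thick, 0.14 kg; shut, its top is 96.5 mm above the table.
- flap_knob (a point): Centre of the brass knob near the flap's front edge; it moves with the flap. Knob head round, 20 mm in diameter, 18 mm long, axis square to the flap; this point is 24 mm from the flap's upper face and 16 mm behind its front edge.
- flap_hinge (a point): Middle of the flap's hinge axis, at the flap's underside, 88.5 mm above the table; the axis runs along the box's y. The knob point lies 134 mm in front of the hinge and 32 mm above it when shut.
- rack_grip (a point): Middle of the black grip of the loose nib rack, which stands in the nib compartment, unseen until the flap is open. It is 66 mm above the rack's underside (74 mm above the table in the box). Grip: round bar along this point's x, 14 mm in diameter, 48 mm long, on a wire bail 62 mm wide. z up. It lies within 10 mm of the compartment's centre, x within 0.4 rad of the box's x.
- nib_rack: The nib rack itself, about 0.13 kg: base 84 mm (x) by 46 mm (y), with nibs standing in two rows, up to 33 mm high on both sides of the grip; 73 mm high in all. Origin: centre of its underside.
- ink_a: Square ink bottle with a black cap, 42 x 42 mm, 58 mm high, 0.13 kg, standing in the box's open bay, at the back; leave alone. Origin: centre of its underside.
- ink_b: Square ink bottle with a black cap, 42 x 42 mm, 58 mm high, 0.13 kg, standing in the box's open bay, at the front; leave alone. Origin: centre of its underside.
- ink_c: Square ink bottle with a black cap, 42 x 42 mm, 58 mm high, 0.13 kg, standing on the table between box and pot; leave alone. Origin: centre of its underside.
- ink_d: Square ink bottle with a black cap, 42 x 42 mm, 58 mm high, 0.13 kg, standing in the row at the far side of the table; leave alone. Origin: centre of its underside.
- ink_e: Square ink bottle with a black cap, 42 x 42 mm, 58 mm high, 0.13 kg, standing in the row at the far side of the table; leave alone. Origin: centre of its underside.
- ink_f: Square ink bottle with a black cap, 42 x 42 mm, 58 mm high, 0.13 kg, standing in the row at the far side of the table; leave alone. Origin: centre of its underside.
- brush_block: Wooden block 70 x 70 x 90 mm holding brushes, 190 mm high in all, at the left of the table; leave alone. Origin: centre of its underside.
- quill_cup: Brown leather cup, 88 mm in diameter, 110 mm high, with two white quills up to 320 mm high, at the right of the table; leave alone. Origin: centre of its underside.

How it is judged:
By the outcome, as a careful person would: the job done as asked, in the order asked, and still so for the second after the job is handed in, while the arm keeps its last pose, push and grip.
It also fails if it takes over 70 s, if anything falls off the work surface, if the arm or the gripper's body presses on something with over 40 N, if the wrist force passes 120 N, or if a joint passes its speed limit or range.

## Working session

There is one attempt and no reset: what is moved stays moved. The work goes in short steps, Python scripts to look and compute and a shell command to move; the robot and the scene stay as the last step left them, time stands still between calls to the robot, and variables do not carry over. Pictures are saved under pics/ and viewed, and the job is handed in when it is done.

```bash
ls; mkdir -p pics; cat > h.py <<'E'
import numpy as np, cv2
from rig import env
def grab(n,tag):
    im=env.get_image(n); cv2.imwrite(f'pics/{tag}.png',im['color']); 
    return im
def K(im):
    f=im['color'].shape[0]/2/np.tan(np.radians(im['fov_y'])/2); return f
def ray(im,u,v):
    f=K(im);R=np.array(im['R']);t=np.array(im['t'])
    d=R.T@np.array([(u-im['cx'])/f,(v-im['cy'])/f,1]); return -R.T@t,d
def onz(im,u,v,z):
    c,d=ray(im,u,v); return c+d*(z-c[2])/d[2]
def proj(im,X):
    f=K(im);p=np.array(im['R'])@np.array(X)+np.array(im['t']); return im['cx']+f*p[0]/p[2],im['cy']+f*p[1]/p[2]
def cloud(im):
    f=K(im);z=im['range_z'];v,u=np.indices(z.shape)
    P=np.stack([(u-im['cx'])/f*z,(v-im['cy'])/f*z,z],-1)
    return (P-np.array(im['t']))@np.array(im['R'])
def st():
    s=env.observe(); print(s['time_s'],np.round(s['position'],4),'\n',np.round(s['tool_rot'],3),'\n F',np.round(s['ft_force'],1),'w',round(s['grip_width'],4),'q',np.round(s['q'],1))
    return s
E
python3 - <<'E'
from h import *
st()
for n in ['scene','top','wrist']:
    im=grab(n,n+'0'); print(n,im['fov_y'],im['cx'],im['cy'],-np.array(im['R']).T@im['t'],(im['range_z']>0).mean())
E
```

```text
pics
0.0 [0.1294 0.5342 0.2307] 
 [[-0.972  0.236 -0.001]
 [ 0.236  0.972 -0.001]
 [ 0.    -0.001 -1.   ]] 
 F [-0.6  1.   0.4] w 0.0852 q [ 64.   21.8  74.4   0.   83.9 -12.3]
scene 44.20869253493515 255.16867545754408 193.13702040096513 [1.41178365 1.15137995 0.97583625] 0.9796142578125
top 51.94516225529452 255.83235106866903 187.68594473033247 [0.52159813 0.02181552 1.23744195] 0.9961293538411459
wrist 63.904061297433486 256.1631683458787 192.98048441096296 [0.06612226 0.5483798  0.37460767] 0.9961496988932291
```

View pics/scene0.png

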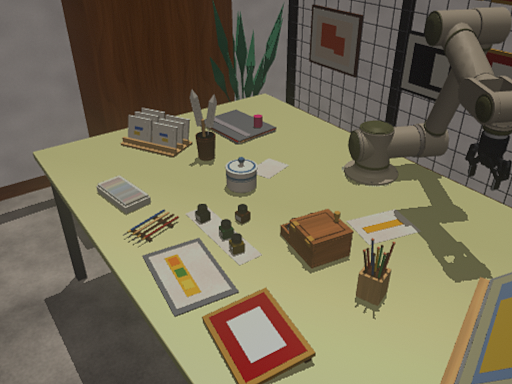

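View pics/top0.png

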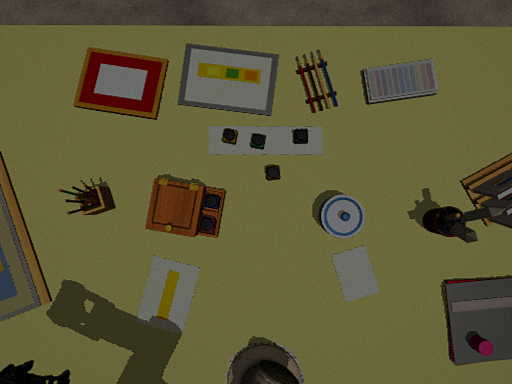

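View pics/wrist0.png

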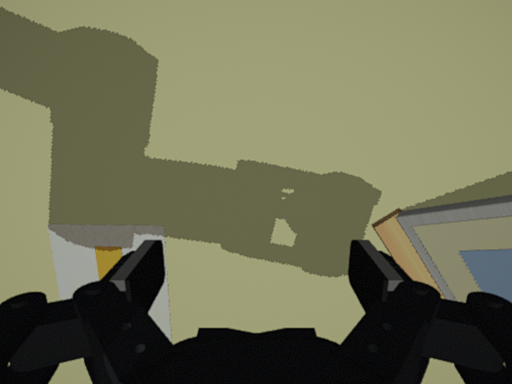

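The top view shows the pot and lid at (342,216), the box at (185,207) with its hinges on the +x side, and ink_c at (272,172). Next I'll zoom in and measure.

```bash
python3 - <<'E'
from h import *
im=env.get_image('top');c=im['color']
cv2.imwrite('pics/topz.png',np.hstack([cv2.resize(c[165:250,140:235],None,fx=4,fy=4,interpolation=2),cv2.resize(c[180:265,295:390],None,fx=4,fy=4,interpolation=2)]))
s=env.get_image('scene');
cv2.imwrite('pics/scz.png',np.hstack([cv2.resize(s['color'][200:270,270:365],None,fx=4,fy=4,interpolation=2),cv2.resize(s['color'][145:215,210:305],None,fx=4,fy=4,interpolation=2)]))
# lid knob blue
for n,I in (('top',im),('scene',s)):
    hsv=cv2.cvtColor(I['color'],cv2.COLOR_BGR2HSV); P=cloud(I)
    m=(hsv[...,0]>95)&(hsv[...,0]<125)&(hsv[...,1]>90)
    k=m&(P[...,2]>.1)&(P[...,2]<.14)&(P[...,0]>.3)&(P[...,0]<.7)&(abs(P[...,1])<.4)
    print(n,'knob px',k.sum(),P[k].mean(0) if k.any() else 0, np.argwhere(k).mean(0)[::-1])
    if n=='top': np.save('x.npy',0)
    d=(P[...,2]>.08)&(P[...,2]<.1)&(P[...,1]<0)&(P[...,1]>-.35)&(P[...,0]>.3)&(P[...,0]<.6)
    if d.any():
        (x,y),r=cv2.minEnclosingCircle(P[d][:,:2].astype(np.float32)); print(n,'lid',x,y,r,P[d][:,2].mean())
    f=(P[...,2]>.09)&(P[...,2]<.104)&(P[...,1]>.1)&(P[...,1]<.42)&(P[...,0]>.3)&(P[...,0]<.65)
    if f.any(): print(n,'flap',cv2.minAreaRect(P[f][:,:2].astype(np.float32)),P[f][:,2].mean(),cv2.boxPoints(cv2.minAreaRect(P[f][:,:2].astype(np.float32))).tolist())
    g=(P[...,2]>.106)&(P[...,2]<.145)&(P[...,1]>.1)&(P[...,1]<.42)&(P[...,0]>.3)&(P[...,0]<.65)
    print(n,'flapknob',g.sum(),P[g].mean(0) if g.any() else 0,P[g].max(0) if g.any() else 0,P[g].min(0) if g.any() else 0, np.argwhere(g).mean(0)[::-1])
E
```

```text
top knob px 61 [ 0.50768118 -0.22034249  0.12631427] [344.8852459  216.26229508]
top lid 0.508561909198761 -0.22080764174461365 0.06405099481344223 0.0923744844699274
top flap ((0.5332616567611694, 0.2679142951965332), (0.1472044289112091, 0.1547204852104187), 80.6720199584961) 0.09678086042475886 [[0.4449945092201233, 0.20782434940338135], [0.5976690649986267, 0.18274635076522827], [0.6215288043022156, 0.32800424098968506], [0.46885424852371216, 0.35308223962783813]]
top flapknob 44 [0.47335372 0.2757188  0.12635296] [0.48238697 0.28483733 0.13221227] [0.46539586 0.26767249 0.11218138] [168.25       227.20454545]
scene knob px 9 [ 0.51048197 -0.21961504  0.12544745] [241.         158.33333333]
scene lid 0.5107309818267822 -0.21816185116767883 0.06791398674249649 0.09078718076228881
scene flap ((0.5323028564453125, 0.26602625846862793), (0.15299150347709656, 0.15588164329528809), 79.74024200439453) 0.09560950016928929 [[0.44198352098464966, 0.20463576912879944], [0.59537273645401, 0.17687150835990906], [0.6226221919059753, 0.3274167478084564], [0.469232976436615, 0.3551810085773468]]
scene flapknob 47 [0.47632499 0.27889283 0.12093896] [0.48498216 0.28906755 0.13024497] [0.46376723 0.26760793 0.10662329] [336.80851064 214.78723404]
```

View pics/topz.png

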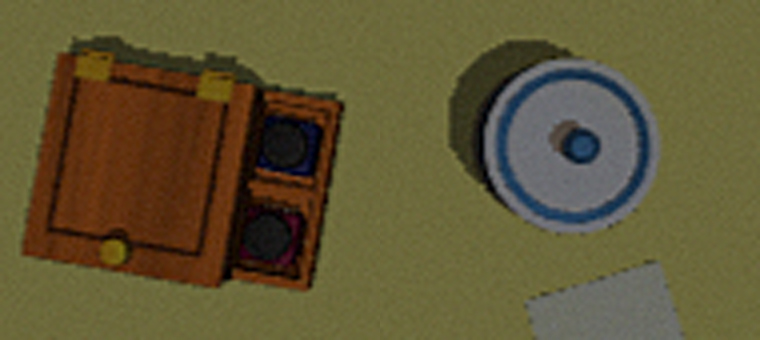

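View pics/scz.png

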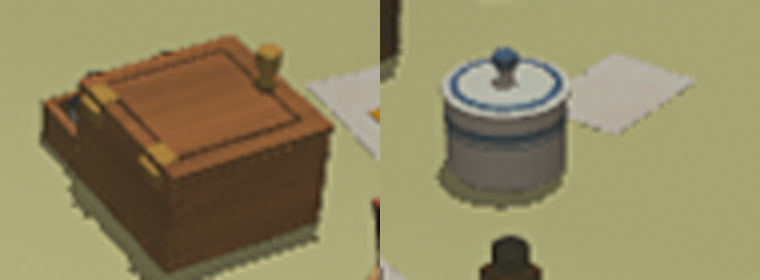

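```bash
cat >> h.py <<'E'
def go(x,y,z,head=None):
    s=env.observe();R=np.array(s['tool_rot']);p=np.array(s['position'])
    print('shift mm',np.round(1000*R.T@(np.array([x,y,z])-p),1), 'dist',round(1000*np.linalg.norm(np.array([x,y,z])-p)))
    if head is not None:
        h=np.degrees(np.arctan2(R[1,1],R[0,1])); d=(head-h+90)%180-90; print('turn about tool z',round(-d,2),'heading',round(h,2))
E
python3 - <<'E'
from h import *
go(.5085,-.2205,.19)
im=env.get_image('top')
for u,v in ((272,172),(230,135),(258,140),(301,135)): print(onz(im,u,v,.066))
for u,v in ((332,253),(366,246),(378,292),(345,300),(155,257),(200,265)): print(onz(im,u,v,0))
E
```

```text
shift mm [-546.2 -644.4   41.4] dist 846
[ 0.63705964 -0.01717678  0.066     ]
[0.74776076 0.10941649 0.066     ]
[0.73311777 0.02525507 0.066     ]
[ 0.74900679 -0.10355892  0.066     ]
[ 0.39180818 -0.20718605  0.        ]
[ 0.41426683 -0.31293218  0.        ]
[ 0.27335993 -0.34867271  0.        ]
[ 0.24809692 -0.24670795  0.        ]
[0.37501896 0.34412722 0.        ]
[0.35146572 0.20325842 0.        ]
```

```bash
python3 -m inch '85 -546 -644 0 0;85 -546 -644 0 0;85 -546 -644 0 0;85 -546 -644 0 0;85 -546 -644 0 0;85 -546 -644 0 0;85 -546 -644 0 0;85 -546 -644 0 0;85 -546 -644 0 0;85 -546 -644 0 0'; python3 - <<'E'
from h import *
st();go(.5085,-.2205,.19)
E
```

```text
time_s: 1.55
position: [0.4106, -0.0262, 0.2315]
tool_rot: [[-0.972, 0.236, 0.001], [0.236, 0.972, -0.0], [-0.001, 0.0, -1.0]]
ft_force: [0.5, 0.9, 1.1]
grip_width: 0.0848
1.55 [ 0.4106 -0.0262  0.2315] 
 [[-0.972  0.236  0.001]
 [ 0.236  0.972 -0.   ]
 [-0.001  0.    -1.   ]] 
 F [0.5 0.9 1.1] w 0.0848 q [-20.2   7.7  94.2   0.   78.  -96.6]
shift mm [-141.  -165.7   41.6] dist 222
```

```bash
python3 -m inch '85 -141 -166 40 0;85 -141 -166 40 0;85 -141 -166 40 0;85 -141 -166 40 0;85 -141 -166 40 0;85 -141 -166 40 0'; python3 - <<'E'
from h import *
st();go(.5085,-.2205,.098)
im=grab('wrist','w1');P=cloud(im)
hsv=cv2.cvtColor(im['color'],cv2.COLOR_BGR2HSV)
m=(hsv[...,0]>95)&(hsv[...,0]<125)&(hsv[...,1]>90)&(P[...,2]>.105)&(P[...,2]<.14)
u,v=np.argwhere(m).mean(0)[::-1];print(m.sum(),u,v,P[m].min(0),P[m].max(0),P[m].mean(0))
d=(P[...,2]>.088)&(P[...,2]<.1)&(np.hypot(P[...,0]-.5085,P[...,1]+.2205)<.075)
(x,y),r=cv2.minEnclosingCircle(P[d][:,:2].astype(np.float32));print(x,y,r,P[d][:,2].mean())
E
```

```text
time_s: 2.3
position: [0.5077, -0.2179, 0.1914]
tool_rot: [[-0.972, 0.235, -0.0], [0.235, 0.972, 0.0], [0.0, 0.0, -1.0]]
ft_force: [-0.8, -0.4, 0.0]
grip_width: 0.085
2.3 [ 0.5077 -0.2179  0.1914] 
 [[-0.972  0.235 -0.   ]
 [ 0.235  0.972  0.   ]
 [ 0.     0.    -1.   ]] 
 F [-0.8 -0.4  0. ] w 0.085 q [ -35.5   23.9   77.9    0.    78.3 -111.9]
shift mm [-1.4 -2.4 93.4] dist 93
929 247.6081808396125 205.28632938643702 [ 0.49487994 -0.23805342  0.12096634] [ 0.51945331 -0.21370173  0.13103072] [ 0.50602485 -0.22540727  0.12772928]
0.5079944133758545 -0.22594359517097473 0.06407715380191803 0.09396536931222414
```

View pics/w1.png

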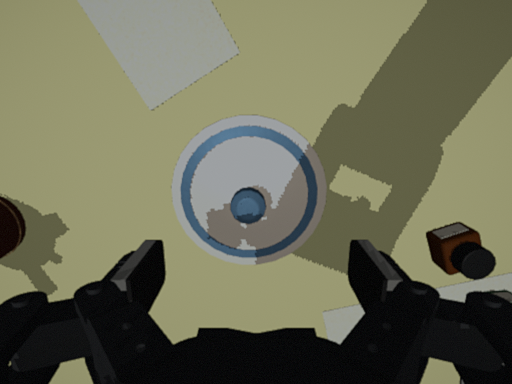

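```bash
python3 -m inch '85 0 0 0 0;85 0 0 0 0'; cat >> h.py <<'E'
def lid(im,zlo=.088,zhi=.1,c=(.5085,-.2215),rr=.08):
    P=cloud(im);hsv=cv2.cvtColor(im['color'],cv2.COLOR_BGR2HSV)
    d0=np.hypot(P[...,0]-c[0],P[...,1]-c[1])
    m=(hsv[...,0]>95)&(hsv[...,0]<125)&(hsv[...,1]>90)&(P[...,2]>zlo+.02)&(P[...,2]<zhi+.04)&(d0<rr)
    u,v=np.argwhere(m).mean(0)[::-1];print('knob',m.sum(),u,v,np.round((P[m].min(0)+P[m].max(0))/2,4), 'raycast',onz(im,u,v,zhi+.03))
    d=(P[...,2]>zlo)&(P[...,2]<zhi)&(d0<rr)
    (x,y),r=cv2.minEnclosingCircle(P[d][:,:2].astype(np.float32));print('disc',x,y,r,np.median(P[d][:,2]))
E
python3 - <<'E'
from h import *
st()
im=env.get_image('wrist'); lid(im); print(-np.array(im['R']).T@im['t']); print(np.round(im['R'],4))
lid(env.get_image('top'))
go(.508,-.2235,.098)
E
```

```text
time_s: 2.6
position: [0.5079, -0.218, 0.1917]
tool_rot: [[-0.972, 0.235, 0.0], [0.235, 0.972, -0.0], [-0.001, -0.0, -1.0]]
ft_force: [0.5, -0.8, 0.2]
grip_width: 0.0852
2.6 [ 0.5079 -0.218   0.1917] 
 [[-0.972  0.235  0.   ]
 [ 0.235  0.972 -0.   ]
 [-0.001 -0.    -1.   ]] 
 F [ 0.5 -0.8  0.2] w 0.0852 q [ -35.5   23.9   77.8   -0.    78.3 -111.9]
knob 921 247.6373507057546 204.74809989142236 [ 0.5071 -0.2259  0.1258] raycast [ 0.50535298 -0.22521658  0.13      ]
disc 0.5079938173294067 -0.22575253248214722 0.06414517760276794 0.09402667841405112
[ 0.44445244 -0.20405514  0.33551789]
[[ 0.2348  0.972  -0.0015]
 [ 0.9384 -0.2263  0.2613]
 [ 0.2537 -0.0628 -0.9652]]h.py:31: RuntimeWarning: Mean of empty slice.
  u,v=np.argwhere(m).mean(0)[::-1];print('knob',m.sum(),u,v,np.round((P[m].min(0)+P[m].max(0))/2,4), 'raycast',onz(im,u,v,zhi+.03))
  ret = um.true_divide(
Traceback (most recent call last):
  File "h.py", line 31, in lid
    u,v=np.argwhere(m).mean(0)[::-1];print('knob',m.sum(),u,v,np.round((P[m].min(0)+P[m].max(0))/2,4), 'raycast',onz(im,u,v,zhi+.03))
                                                                        ~~~~~~~~^^^
ValueError: zero-size array to reduction operation minimum which has no identity
```

```bash
python3 -m inch '60 -1 -6 30 0;60 -1 -6 65 0;60 -1 -6 80 0;60 -1 -6 80 0' 40; python3 - <<'E'
from h import *
st()
im=grab('wrist','w2'); lid(im)
E
```

```text
time_s: 3.2
position: [0.5075, -0.2245, 0.111]
tool_rot: [[-0.972, 0.235, -0.001], [0.235, 0.972, 0.001], [0.001, 0.0, -1.0]]
ft_force: [0.1, -0.2, 0.5]
grip_width: 0.0603
3.2 [ 0.5075 -0.2245  0.111 ] 
 [[-0.972  0.235 -0.001]
 [ 0.235  0.972  0.001]
 [ 0.001  0.    -1.   ]] 
 F [ 0.1 -0.2  0.5] w 0.0603 q [ -36.1   28.9   84.    -0.    67.1 -112.5]
knob 2443 256.57347523536635 253.28612361850185 [ 0.5081 -0.2245  0.1277] raycast [ 0.5038092  -0.22502085  0.13      ]
disc 0.5082200169563293 -0.2257525622844696 0.06431770324707031 0.09415264980306537
```

View pics/w2.png

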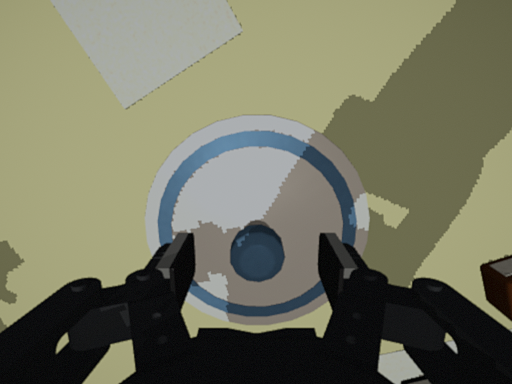

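```bash
python3 -m inch '60 0 0 11 0;60 0 0 11 0;24 0 0 11 0;20 0 0 11 0;20 0 0 11 0;20 0 0 11 0;20 0 0 11 0' 40; python3 - <<'E'
from h import *
st()
E
```

```text
time_s: 4.12
position: [0.5077, -0.2247, 0.1008]
tool_rot: [[-0.972, 0.236, 0.001], [0.236, 0.972, -0.0], [-0.001, -0.0, -1.0]]
ft_force: [-1.4, 1.7, 5.7]
grip_width: 0.0243
4.125 [ 0.5077 -0.2247  0.1008] 
 [[-0.972  0.236  0.001]
 [ 0.236  0.972 -0.   ]
 [-0.001 -0.    -1.   ]] 
 F [-1.4  1.7  5.7] w 0.0243 q [ -36.1   29.6   84.8    0.    65.6 -112.5]
```

```bash
python3 -m inch '20 0 0 -5 0;20 0 0 -12 0;20 0 0 -22 0;20 0 0 -35 0;20 0 0 -50 0;20 0 0 -50 0' 40; python3 - <<'E'
from h import *
st()
im=grab('wrist','w3');grab('scene','s3'); go(.42,-.02,.15)
E
```

```text
time_s: 4.88
position: [0.5081, -0.225, 0.1519]
tool_rot: [[-0.972, 0.235, 0.002], [0.235, 0.972, -0.002], [-0.003, -0.001, -1.0]]
ft_force: [0.6, -0.8, -2.3]
grip_width: 0.024
4.875 [ 0.5081 -0.225   0.1519] 
 [[-0.972  0.235  0.002]
 [ 0.235  0.972 -0.002]
 [-0.003 -0.001 -1.   ]] 
 F [ 0.6 -0.8 -2.3] w 0.024 q [ -36.1   26.3   81.     0.    72.6 -112.5]
shift mm [133.2 178.2   0.3] dist 222
```

View pics/w3.png

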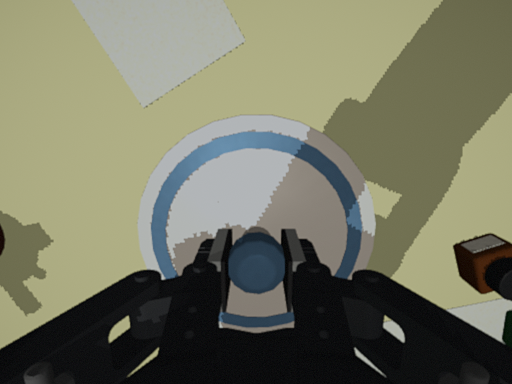

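View pics/s3.png

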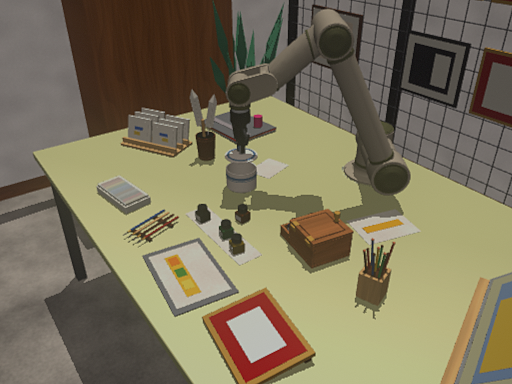

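The lid is held level and clear of the pot. I'll carry it to bare table at about (0.42, -0.02).

```bash
python3 -m inch '20 12 16 0 0;20 36 49 0 0;20 65 87 0 0;20 95 127 0 0;20 120 160 0 0;20 133 178 0 0;20 133 178 0 0;20 133 178 50 0;20 133 178 90 0;20 133 178 108 0' 40; python3 - <<'E'
from h import *
st()
E
```

```text
time_s: 6.22
position: [0.4199, -0.021, 0.0403]
tool_rot: [[-0.972, 0.236, -0.003], [0.236, 0.972, 0.001], [0.003, 0.0, -1.0]]
ft_force: [0.2, 0.2, -2.0]
grip_width: 0.0242
6.225 [ 0.4199 -0.021   0.0403] 
 [[-0.972  0.236 -0.003]
 [ 0.236  0.972  0.001]
 [ 0.003  0.    -1.   ]] 
 F [ 0.2  0.2 -2. ] w 0.0242 q [-19.1  24.9 109.6  -0.   45.7 -95.4]
```

```bash
python3 -m inch '20 0 0 6 0;20 0 0 11 0;20 0 0 13 0;20 0 0 14 0;20 0 0 15 0' 40;  python3 -m inch '20 0 0 1 0;20 0 0 1 0'
```

```text
time_s: 6.85
position: [0.4204, -0.0203, 0.0276]
tool_rot: [[-0.972, 0.235, 0.001], [0.235, 0.972, -0.0], [-0.001, -0.0, -1.0]]
ft_force: [0.3, 0.1, -2.0]
grip_width: 0.024
time_s: 7.1
position: [0.4202, -0.0203, 0.0264]
tool_rot: [[-0.972, 0.235, 0.0], [0.235, 0.972, -0.0], [-0.0, -0.0, -1.0]]
ft_force: [0.9, 0.8, -2.0]
grip_width: 0.0241
```

```bash
python3 -m inch '20 0 0 1 0;20 0 0 2 0;20 0 0 2 0';  python3 -m inch '20 0 0 1 0;20 0 0 1 0'
```

```text
time_s: 7.48
position: [0.4202, -0.0203, 0.0242]
tool_rot: [[-0.972, 0.236, -0.0], [0.236, 0.972, 0.0], [0.0, 0.0, -1.0]]
ft_force: [-0.5, 0.2, -2.2]
grip_width: 0.024
time_s: 7.72
position: [0.4203, -0.0203, 0.0238]
tool_rot: [[-0.972, 0.235, 0.0], [0.235, 0.972, -0.0], [-0.001, -0.0, -1.0]]
ft_force: [-1.9, -0.4, 6.1]
grip_width: 0.0241
```

Contact: the force went from -2 to +6 N. I'll release and go up.

```bash
python3 -m inch '30 0 0 0 0;40 0 0 0 0;60 0 0 0 0;70 0 0 0 0;70 0 0 -10 0;70 0 0 -50 0;70 0 0 -100 0;70 0 0 -160 0;70 0 0 -180 0'; python3 - <<'E'
from h import *
st()
im=grab('top','t4');lid(im,.009,.025,(.42,-.02));grab('scene','s4')
E
```

```text
time_s: 8.85
position: [0.4209, -0.0204, 0.2073]
tool_rot: [[-0.972, 0.235, 0.006], [0.235, 0.972, -0.002], [-0.006, -0.001, -1.0]]
ft_force: [0.2, -0.1, -0.6]
grip_width: 0.07
8.85 [ 0.4209 -0.0204  0.2073] 
 [[-0.972  0.235  0.006]
 [ 0.235  0.972 -0.002]
 [-0.006 -0.001 -1.   ]] 
 F [ 0.2 -0.1 -0.6] w 0.07 q [-19.   10.   95.7  -0.   73.9 -95.4]h.py:31: RuntimeWarning: Mean of empty slice.
  u,v=np.argwhere(m).mean(0)[::-1];print('knob',m.sum(),u,v,np.round((P[m].min(0)+P[m].max(0))/2,4), 'raycast',onz(im,u,v,zhi+.03))
  ret = um.true_divide(
Traceback (most recent call last):
  File "h.py", line 31, in lid
    u,v=np.argwhere(m).mean(0)[::-1];print('knob',m.sum(),u,v,np.round((P[m].min(0)+P[m].max(0))/2,4), 'raycast',onz(im,u,v,zhi+.03))
                                                                        ~~~~~~~~^^^
ValueError: zero-size array to reduction operation minimum which has no identity
```

View pics/t4.png

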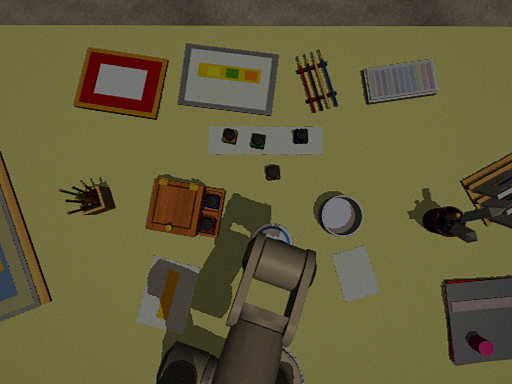

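The lid lies flat at (270,238) and the pot at (341,215) is open. Now I'll measure the pot rim and work out the flap knob move.

```bash
python3 - <<'E'
from h import *
im=env.get_image('top');P=cloud(im)
d=(P[...,2]>.06)&(P[...,2]<.1)&(np.hypot(P[...,0]-.5085,P[...,1]+.222)<.09)
(x,y),r=cv2.minEnclosingCircle(P[d][:,:2].astype(np.float32));print(x,y,r)
go(.4725,.277,.207,80.65)
grab('scene','s4')
E
```

```text
0.5097089409828186 -0.2198667675256729 0.06137155741453171
shift mm [ 19.8 301.3  -1.5] dist 302
turn about tool z -4.27 heading 76.38
```

```bash
python3 -m inch '60 21 60 0 -1;60 0 120 0 -2;60 0 180 0 -3;60 0 240 0 -4;60 20 300 0 -4.3;60 20 300 0 -4.3;60 20 300 0 -4.3' 20 ; python3 - <<'E'
from h import *
st();go(.4725,.277,.207,80.65)
im=grab('wrist','w5');P=cloud(im)
hsv=cv2.cvtColor(im['color'],cv2.COLOR_BGR2HSV)
m=(P[...,2]>.108)&(P[...,2]<.15)&(np.hypot(P[...,0]-.4725,P[...,1]-.277)<.03)
u,v=np.argwhere(m).mean(0)[::-1];print(m.sum(),u,v,(P[m].min(0)+P[m].max(0))/2,P[m][:,2].max())
f=(P[...,2]>.09)&(P[...,2]<.1035)&(P[...,1]>.1)&(P[...,1]<.42)&(P[...,0]>.3)&(P[...,0]<.65)
b=cv2.minAreaRect(P[f][:,:2].astype(np.float32));print(b,P[f][:,2].mean(),cv2.boxPoints(b).tolist())
E
```

```text
time_s: 9.88
position: [0.471, 0.2755, 0.202]
tool_rot: [[-0.987, 0.162, -0.002], [0.162, 0.987, -0.001], [0.002, -0.001, -1.0]]
ft_force: [0.3, -1.0, 0.1]
grip_width: 0.0598
9.875 [0.471  0.2755 0.202 ] 
 [[-0.987  0.162 -0.002]
 [ 0.162  0.987 -0.001]
 [ 0.002 -0.001 -1.   ]] 
 F [ 0.3 -1.   0.1] w 0.0598 q [ 17.9  22.8  77.9  -0.   79.5 -62.8]
shift mm [-1.3  1.7 -5. ] dist 5
turn about tool z 0.05 heading 80.7
633 255.7124802527646 201.20695102685625 [0.47206934 0.27311777 0.1221345 ] 0.13094691223385763
((0.5302115082740784, 0.26351258158683777), (0.14572356641292572, 0.1499694436788559), 80.6260757446289) 0.09798874226315145 [[0.444360613822937, 0.203837051987648], [0.5923274159431458, 0.17941047251224518], [0.6160624027252197, 0.3231881260871887], [0.468095600605011, 0.34761470556259155]]
```

View pics/s4.png

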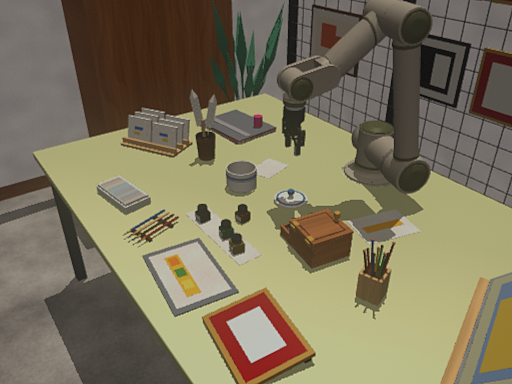

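View pics/w5.png

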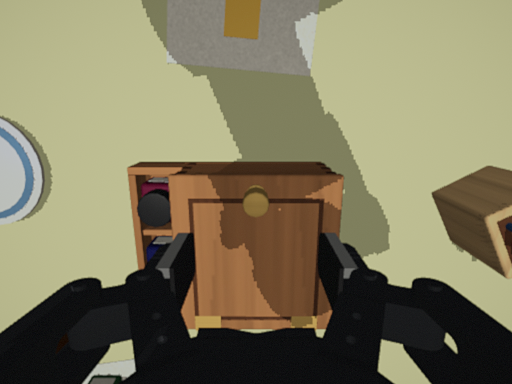

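```bash
python3 -m inch '55 -1.5 0 45 0;55 -1.5 0 80 0;55 -1.5 0 98 0;55 -1.5 0 98 0;15 -1.5 0 98 0;15 -1.5 0 98 0;15 -1.5 0 98 0;15 -1.5 0 98 0;15 -1.5 0 98 0' 25; python3 - <<'E'
from h import *
st()
E
```

```text
time_s: 11.05
position: [0.4733, 0.2746, 0.1064]
tool_rot: [[-0.987, 0.162, 0.001], [0.162, 0.987, -0.002], [-0.002, -0.002, -1.0]]
ft_force: [-0.7, -6.8, 4.2]
grip_width: 0.0189
11.05 [0.4733 0.2746 0.1064] 
 [[-0.987  0.162  0.001]
 [ 0.162  0.987 -0.002]
 [-0.002 -0.002 -1.   ]] 
 F [-0.7 -6.8  4.2] w 0.0189 q [ 17.8  28.6  85.7  -0.1  65.7 -62.8]
```

```bash
python3 - <<'E'
import numpy as np
for d in (2,5,9,14,19,24,29,34,39,44,49,54,59,64,69,74,79,84,89,93,97,100):
    a=np.radians(d+13.43); print(d, round(137.77*np.cos(a)-134,1), round(-(137.77*np.sin(a)-32),1))
E
```

```text
2 -1.2 -4.7
5 -3.3 -11.6
9 -6.7 -20.6
14 -11.7 -31.5
19 -17.7 -41.9
24 -24.6 -51.7
29 -32.3 -61.0
34 -40.8 -69.5
39 -50.0 -77.2
44 -59.8 -84.1
49 -70.2 -90.1
54 -81.1 -95.2
59 -92.4 -99.3
64 -104.0 -102.5
69 -115.9 -104.6
74 -127.8 -105.6
79 -139.8 -105.6
84 -151.8 -104.6
89 -163.7 -102.5
93 -173.0 -100.1
97 -182.1 -97.1
100 -188.8 -94.4
```

```bash
python3 -m inch '15 -1 0 -5 0;15 -3 0 -12 0;15 -7 0 -21 0;15 -12 0 -31.5 0;15 -18 0 -42 0;15 -24.5 0 -51.5 0;15 -32 0 -61 0;15 -41 0 -69.5 0;15 -50 0 -77 0;15 -60 0 -84 0' 25; python3 - <<'E'
from h import *
st()
grab('scene','s6')
E
```

```text
time_s: 12.3
position: [0.5318, 0.2649, 0.1897]
tool_rot: [[-0.987, 0.162, -0.002], [0.162, 0.987, -0.002], [0.001, -0.002, -1.0]]
ft_force: [-1.4, -4.9, -3.1]
grip_width: 0.019
12.3 [0.5318 0.2649 0.1897] 
 [[-0.987  0.162 -0.002]
 [ 0.162  0.987 -0.002]
 [ 0.001 -0.002 -1.   ]] 
 F [-1.4 -4.9 -3.1] w 0.019 q [ 15.1  28.1  71.   -0.1  81.1 -65.5]
```

View pics/s6.png

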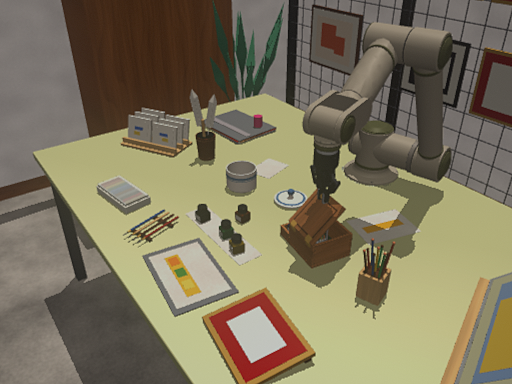

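The flap is at about 44° and following the knob. I'll continue along the arc.

```bash
python3 -m inch '15 -10 0 -6 0;15 -21 0 -11 0;15 -32.5 0 -15 0;15 -44 0 -18.5 0;15 -56 0 -20.5 0;15 -68 0 -21.5 0;15 -80 0 -21.5 0;15 -92 0 -20.5 0;15 -103.5 0 -18.5 0;15 -113 0 -16 0' 25; python3 -m inch '15 -5 0 1.5 0;15 -9 0 3 0;15 -16 0 6 0;15 -16 0 6 0'; python3 - <<'E'
from h import *
st()
grab('scene','s7')
E
```

```text
time_s: 13.6
position: [0.6442, 0.2464, 0.2065]
tool_rot: [[-0.987, 0.163, 0.001], [0.163, 0.987, -0.002], [-0.002, -0.001, -1.0]]
ft_force: [-1.2, -4.6, 3.4]
grip_width: 0.0187
time_s: 14.1
position: [0.6602, 0.2438, 0.2006]
tool_rot: [[-0.987, 0.163, 0.003], [0.163, 0.987, -0.001], [-0.003, -0.001, -1.0]]
ft_force: [0.5, -6.4, 5.5]
grip_width: 0.019
14.1 [0.6602 0.2438 0.2006] 
 [[-0.987  0.163  0.003]
 [ 0.163  0.987 -0.001]
 [-0.003 -0.001 -1.   ]] 
 F [ 0.5 -6.4  5.5] w 0.019 q [ 10.7  39.1  48.6  -0.1  92.2 -69.9]
```

View pics/s7.png

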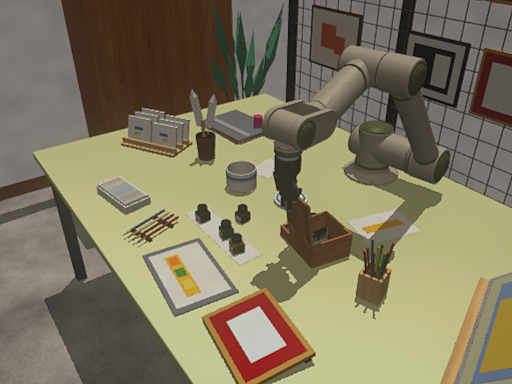

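```bash
python3 -m inch '30 0 0 0 0;40 0 0 0 0;45 0 0 0 0;45 0 0 -30 0;45 0 0 -75 0;45 50 0 -75 0;45 100 0 -75 0;45 129 0 -75 0;45 129 0 -75 0' 25; python3 - <<'E'
from h import *
st()
im=grab('wrist','w8');grab('scene','s8');P=cloud(im)
go(.5325,.2647,.2)
E
```

```text
time_s: 15.28
position: [0.5306, 0.2667, 0.2753]
tool_rot: [[-0.987, 0.16, 0.001], [0.16, 0.987, 0.0], [-0.001, 0.001, -1.0]]
ft_force: [0.4, -0.1, -0.0]
grip_width: 0.045
15.275 [0.5306 0.2667 0.2753] 
 [[-0.987  0.16   0.001]
 [ 0.16   0.987  0.   ]
 [-0.001  0.001 -1.   ]] 
 F [ 0.4 -0.1 -0. ] w 0.045 q [ 15.3  24.9  62.1   0.   93.  -65.5]
shift mm [-0.1 -1.4 74.5] dist 75
```

View pics/w8.png

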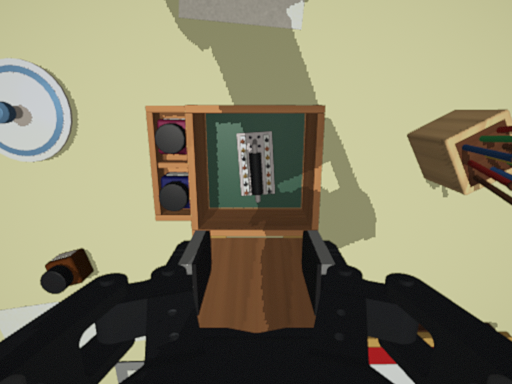

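View pics/s8.png

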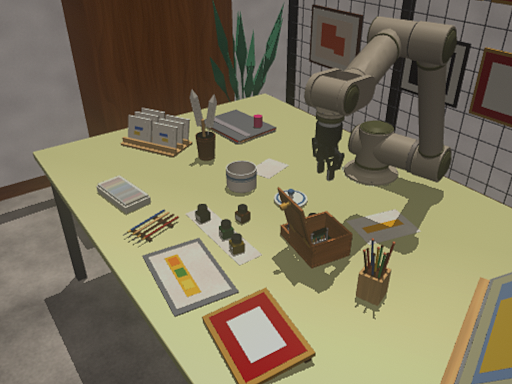

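The flap stands open on its stop. The black grip shows at about (256,172) and is turned a few degrees. Measuring it next.

```bash
python3 - <<'E'
from h import *
im=env.get_image('wrist');P=cloud(im);c=im['color']
cv2.imwrite('pics/w8z.png',cv2.resize(c[95:240,180:340],None,fx=4,fy=4,interpolation=2))
m=(P[...,2]>.062)&(P[...,2]<.095)&(np.hypot(P[...,0]-.5325,P[...,1]-.2647)<.045)
print(m.sum(),P[m].mean(0),np.median(P[m][:,2]))
m2=(m&(c.max(-1)<60)).astype(np.uint8)
n,l,sts,ce=cv2.connectedComponentsWithStats(m2)
i=1+sts[1:,4].argmax();mm=l==i
uv=np.argwhere(mm)[:,::-1].astype(np.float32);print(mm.sum(),ce[i],sts[i])
r=cv2.minAreaRect(uv);print(r)
X=np.array([onz(im,u,v,.079)[:2] for u,v in uv],np.float32)
b=cv2.minAreaRect(X);print(b); bp=cv2.boxPoints(b);print(bp)
vx,vy,x0,y0=cv2.fitLine(X,cv2.DIST_L2,0,.01,.01).ravel();print('dir',np.degrees(np.arctan2(vy,vx)),x0,y0,X.mean(0), 'cloud',P[mm].mean(0))
E
```

```text
612 [0.53290203 0.2643508  0.07980273] 0.08055223175587328
467 [256.12633833 171.85438972] [249 151  14  43 467]
((256.20587158203125, 172.1764678955078), (42.106380462646484, 11.427779197692871), 85.60128784179688)
((0.535200834274292, 0.2637532949447632), (0.012686038389801979, 0.04803572595119476), 84.73817443847656)
[[0.5107025  0.2596396 ]
 [0.5585358  0.2552344 ]
 [0.5596992  0.267867  ]
 [0.51186585 0.2722722 ]]
dir -5.3944697 0.5345583 0.26381525 [0.53455824 0.26381534] cloud [0.53422228 0.26386846 0.0807142 ]
```

View pics/w8z.png

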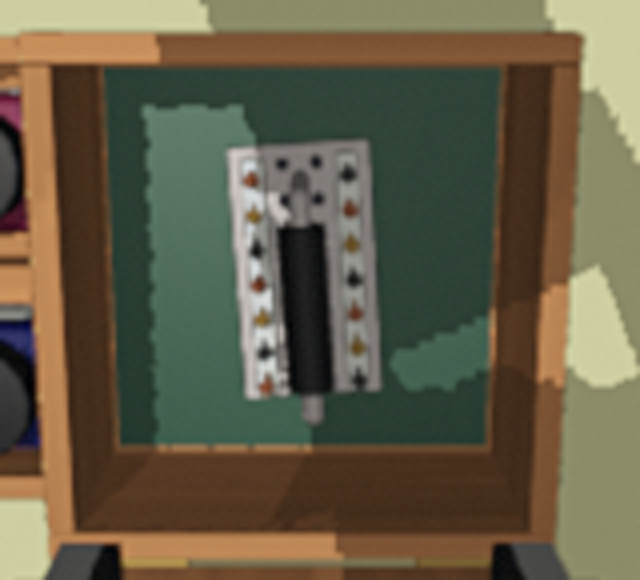

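```bash
python3 - <<'E'
from h import *
go(.5352,.2638,.13,84.6)
E
```

```text
shift mm [ -2.6  -1.7 144.2] dist 144
turn about tool z -3.94 heading 80.66
```

```bash
python3 -m inch '45 -2.5 -0.5 50 -2;45 -2.5 -0.5 100 -4;45 -2.5 -0.5 130 -4;45 -2.5 -0.5 144 -4;45 -2.5 -0.5 144 -4' 40; python3 - <<'E'
from h import *
st()
im=grab('wrist','w9');P=cloud(im);c=im['color']
m=(P[...,2]>.062)&(P[...,2]<.095)&(np.hypot(P[...,0]-.5345,P[...,1]-.2640)<.04)&(c.max(-1)<60)
n,l,sts,ce=cv2.connectedComponentsWithStats(m.astype(np.uint8))
i=1+sts[1:,4].argmax();mm=l==i
uv=np.argwhere(mm)[:,::-1].astype(np.float32);print(mm.sum(),ce[i],sts[i],cv2.minAreaRect(uv))
X=np.array([onz(im,u,v,.079)[:2] for u,v in uv],np.float32)
b=cv2.minAreaRect(X);print(b)
go(*b[0],.056,84.6)
E
```

```text
time_s: 16.05
position: [0.535, 0.2649, 0.1299]
tool_rot: [[-0.996, 0.093, -0.001], [0.093, 0.996, -0.0], [0.001, -0.0, -1.0]]
ft_force: [-0.6, -0.5, 0.6]
grip_width: 0.0454
16.05 [0.535  0.2649 0.1299] 
 [[-0.996  0.093 -0.001]
 [ 0.093  0.996 -0.   ]
 [ 0.001 -0.    -1.   ]] 
 F [-0.6 -0.5  0.6] w 0.0454 q [ 15.   31.4  75.5  -0.   73.1 -69.7]
1363 [257.34556126 209.83345561] [ 248  174   20   72 1363] ((257.5, 209.5), (71.0, 19.0), 90.0)
((0.5345093011856079, 0.2640867829322815), (0.013005981221795082, 0.04964667931199074), 84.67005920410156)
shift mm [ 0.8 -1.1 74.9] dist 75
turn about tool z 0.06 heading 84.66
```

View pics/w9.png

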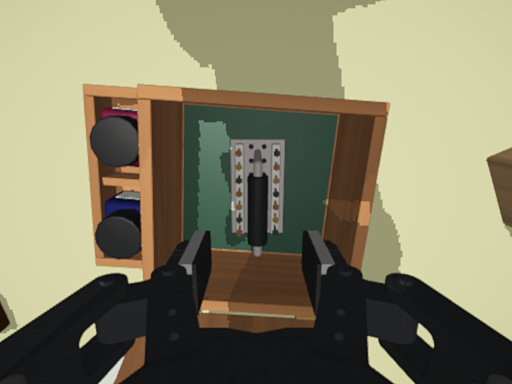

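Aligned: the bar is vertical at u=257.5, midway between the fingers. I'll descend and grip.

```bash
python3 -m inch '45 0.5 0 35 0;45 0.5 0 62 0;45 0.5 0 74 0;45 0.5 0 74 0;8 0.5 0 74 0;8 0.5 0 74 0;8 0.5 0 74 0;8 0.5 0 74 0;8 0.5 0 74 0;8 0.5 0 74 0' 60; python3 - <<'E'
from h import *
st()
E
```

```text
time_s: 17.35
position: [0.5346, 0.2655, 0.0576]
tool_rot: [[-0.996, 0.093, 0.002], [0.093, 0.996, 0.001], [-0.002, 0.001, -1.0]]
ft_force: [-1.0, 1.0, 6.7]
grip_width: 0.0115
17.35 [0.5346 0.2655 0.0576] 
 [[-0.996  0.093  0.002]
 [ 0.093  0.996  0.001]
 [-0.002  0.001 -1.   ]] 
 F [-1.   1.   6.7] w 0.0115 q [ 15.1  36.1  80.4   0.   63.3 -69.6]
```

```bash
python3 -m inch '8 0 0 -5 0;8 0 0 -14 0;8 0 0 -28 0;8 0 0 -45 0;8 0 0 -65 0;8 0 0 -90 0;8 0 0 -115 0;8 0 0 -125 0;8 0 0 -125 0' 60; python3 - <<'E'
from h import *
st()
grab('wrist','w10');grab('scene','s10')
go(.508,-.2243,.178)
E
```

```text
time_s: 18.48
position: [0.534, 0.2652, 0.1818]
tool_rot: [[-0.996, 0.093, 0.001], [0.093, 0.996, 0.0], [-0.001, 0.0, -1.0]]
ft_force: [-0.5, 0.6, -1.2]
grip_width: 0.0117
18.475 [0.534  0.2652 0.1818] 
 [[-0.996  0.093  0.001]
 [ 0.093  0.996  0.   ]
 [-0.001  0.    -1.   ]] 
 F [-0.5  0.6 -1.2] w 0.0117 q [ 15.   28.6  71.5  -0.   79.9 -69.6]
shift mm [ -19.9 -489.6    2.7] dist 490
```

View pics/w10.png

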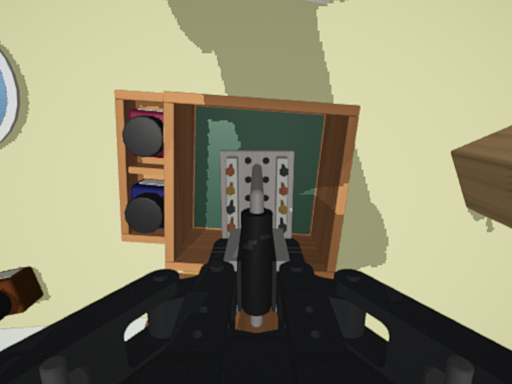

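View pics/s10.png

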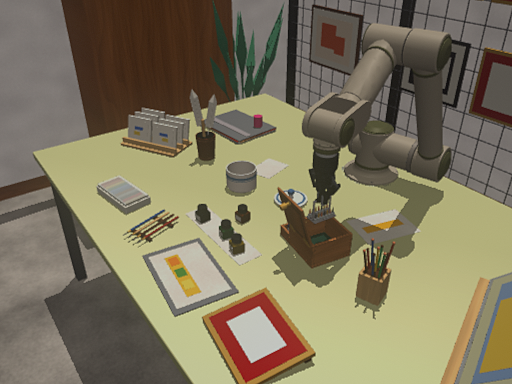

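```bash
python3 -m inch '8 0 -10 0 0;8 -1 -30 0 0;8 -3 -70 0 0;8 -6 -120 0 0;8 -8 -175 0 0;8 -10 -230 0 0;8 -12 -285 0 0;8 -14 -340 0 0;8 -16 -390 0 0;8 -18 -430 0 0' 60;python3 - <<'E'
from h import *
st()
go(.508,-.2243,.178)
E
```

```text
time_s: 19.82
position: [0.5108, -0.1676, 0.1812]
tool_rot: [[-0.996, 0.095, -0.0], [0.095, 0.996, -0.0], [0.0, -0.0, -1.0]]
ft_force: [0.5, -0.2, -1.1]
grip_width: 0.0124
19.825 [ 0.5108 -0.1676  0.1812] 
 [[-0.996  0.095 -0.   ]
 [ 0.095  0.996 -0.   ]
 [ 0.    -0.    -1.   ]] 
 F [ 0.5 -0.2 -1.1] w 0.0124 q [ -30.8   23.    81.2   -0.    75.8 -115.3]
shift mm [ -2.6 -56.7   3.2] dist 57
```

```bash
python3 -m inch '8 -1 -20 0 0;8 -2 -40 0 0;8 -2.5 -52 0 0;8 -2.5 -57 0 0;8 -2.5 -57 0 0;8 -2.5 -57 0 0' 60;python3 - <<'E'
from h import *
st()
im=grab('wrist','w11');t=grab('top','t11');s=grab('scene','s11')
for n,I in (('wrist',im),('top',t),('scene',s)):
    P=cloud(I); d0=np.hypot(P[...,0]-.509,P[...,1]+.222)
    d=(P[...,2]>.078)&(P[...,2]<.092)&(d0<.08)
    if d.sum()>10:
        (x,y),r=cv2.minEnclosingCircle(P[d][:,:2].astype(np.float32));print(n,d.sum(),x,y,r)
    e=(P[...,2]>.125)&(P[...,2]<.15)&(d0<.09)
    if e.sum()>10: print('base',e.sum(),cv2.minAreaRect(P[e][:,:2].astype(np.float32)),P[e].min(0),P[e].max(0))
E
```

```text
time_s: 20.58
position: [0.5093, -0.221, 0.1814]
tool_rot: [[-0.996, 0.092, -0.0], [0.092, 0.996, 0.0], [0.0, 0.0, -1.0]]
ft_force: [-0.2, -0.4, -1.3]
grip_width: 0.0116
20.575 [ 0.5093 -0.221   0.1814] 
 [[-0.996  0.092 -0.   ]
 [ 0.092  0.996  0.   ]
 [ 0.     0.    -1.   ]] 
 F [-0.2 -0.4 -1.3] w 0.0116 q [ -35.7   24.7   78.4    0.    77.  -120.4]
wrist 2621 0.5090024471282959 -0.22555381059646606 0.061075609177351
base 4018 ((0.4966142773628235, -0.22098249197006226), (0.04613955691456795, 0.0577579140663147), 84.73723602294922) [ 0.46602579 -0.24612677  0.13405399] [ 0.52719584 -0.19562686  0.14996663]
top 122 0.5097271800041199 -0.22016413509845734 0.06098710000514984
base 60 ((0.50786954164505, -0.20915831625461578), (0.09229019284248352, 0.03338233754038811), 13.421976089477539) [ 0.46685917 -0.23610484  0.13053687] [ 0.55303618 -0.19387968  0.14993569]
scene 115 0.5108450055122375 -0.2201985865831375 0.06502138823270798
base 157 ((0.5121117830276489, -0.21694444119930267), (0.05290047451853752, 0.08315122127532959), 85.24219512939453) [ 0.46986894 -0.24651322  0.12687166] [ 0.55360969 -0.18944371  0.14990087]
```

View pics/w11.png

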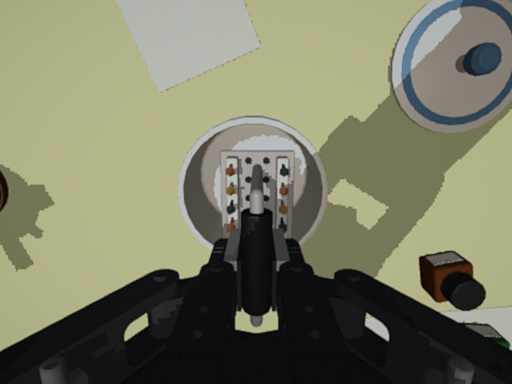

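View pics/s11.png

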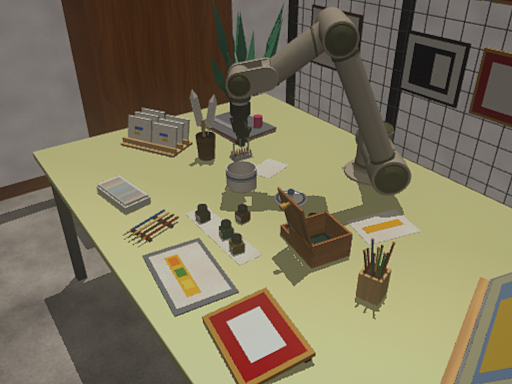

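View pics/t11.png

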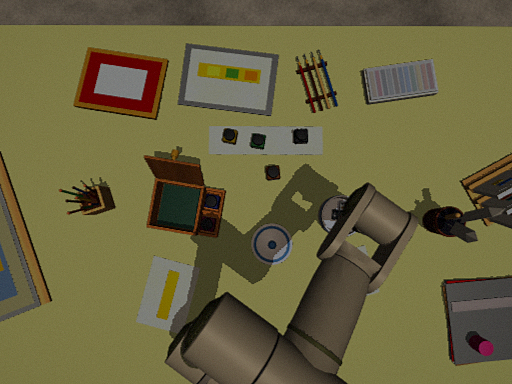

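```bash
python3 -m inch '8 0 -4 12 0;8 0 -4 24 0;8 0 -4 31 0;8 0 -4 33 0;8 0 -4 33 0;8 0 -4 33 0' 60;python3 - <<'E'
from h import *
st()
im=grab('wrist','w12');s=grab('scene','s12')
for n,I in (('wrist',im),('scene',s)):
    P=cloud(I); d0=np.hypot(P[...,0]-.509,P[...,1]+.224)
    d=(P[...,2]>.076)&(P[...,2]<.09)&(d0<.08)
    (x,y),r=cv2.minEnclosingCircle(P[d][:,:2].astype(np.float32));print(n,d.sum(),x,y,r)
    e=(P[...,2]>.093)&(P[...,2]<.118)&(d0<.09)
    Q=P[e]; print('base',e.sum(),cv2.minAreaRect(Q[:,:2].astype(np.float32)),Q.min(0),Q.max(0))
    for a in np.arange(.46,.56,.01):
        k=(Q[:,0]>a)&(Q[:,0]<a+.01)
        if k.sum()>5: print('  x',round(a,3),k.sum(),np.percentile(Q[k][:,2],[2,10,30,50]).round(4))
cv2.imwrite('pics/s12z.png',cv2.resize(s['color'][125:200,200:285],None,fx=7,fy=7,interpolation=2))
E
```

```text
time_s: 21.48
position: [0.509, -0.2257, 0.1487]
tool_rot: [[-0.996, 0.093, 0.001], [0.093, 0.996, -0.0], [-0.001, -0.0, -1.0]]
ft_force: [-0.1, 0.3, -1.6]
grip_width: 0.012
21.475 [ 0.509  -0.2257  0.1487] 
 [[-0.996  0.093  0.001]
 [ 0.093  0.996 -0.   ]
 [-0.001 -0.    -1.   ]] 
 F [-0.1  0.3 -1.6] w 0.012 q [ -36.1   26.6   80.9    0.    72.4 -120.8]
wrist 3664 0.5091820359230042 -0.22564317286014557 0.06107773259282112
base 4028 ((0.4962424337863922, -0.2257133424282074), (0.046021945774555206, 0.057692259550094604), 84.60132598876953) [ 0.46574156 -0.25059322  0.10128309] [ 0.52684734 -0.2003388   0.11777835]
  x 0.46 354 [0.1027 0.1033 0.1038 0.1042]
  x 0.47 1098 [0.1032 0.1036 0.1042 0.1047]
  x 0.48 864 [0.1031 0.1036 0.1041 0.1047]
  x 0.49 772 [0.103  0.1036 0.1041 0.1046]
  x 0.5 580 [0.1029 0.1036 0.1042 0.1049]
  x 0.51 279 [0.1028 0.1034 0.104  0.1045]
  x 0.52 81 [0.1033 0.1035 0.1041 0.1043]
scene 93 0.5125272870063782 -0.2135416567325592 0.06512818485498428
base 153 ((0.511868953704834, -0.2197497934103012), (0.05319325998425484, 0.08448215574026108), 88.44810485839844) [ 0.46948406 -0.24724032  0.0956509 ] [ 0.55457338 -0.19308363  0.11790302]
  x 0.47 12 [0.0985 0.0992 0.1038 0.1065]
  x 0.48 17 [0.0991 0.1013 0.1037 0.1084]
  x 0.49 18 [0.098  0.1012 0.1051 0.1078]
  x 0.5 17 [0.0989 0.1009 0.1033 0.1057]
  x 0.51 23 [0.0974 0.0998 0.1024 0.1082]
  x 0.52 7 [0.1012 0.1021 0.104  0.1095]
  x 0.53 22 [0.0977 0.1    0.1049 0.1068]
  x 0.54 29 [0.0985 0.1009 0.1031 0.1062]
  x 0.55 7 [0.0997 0.0998 0.1022 0.1033]
```

View pics/w12.png

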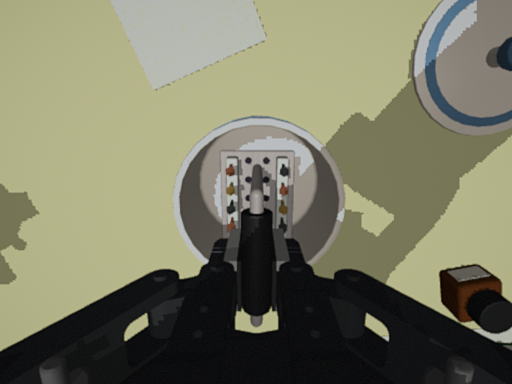

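View pics/s12z.png

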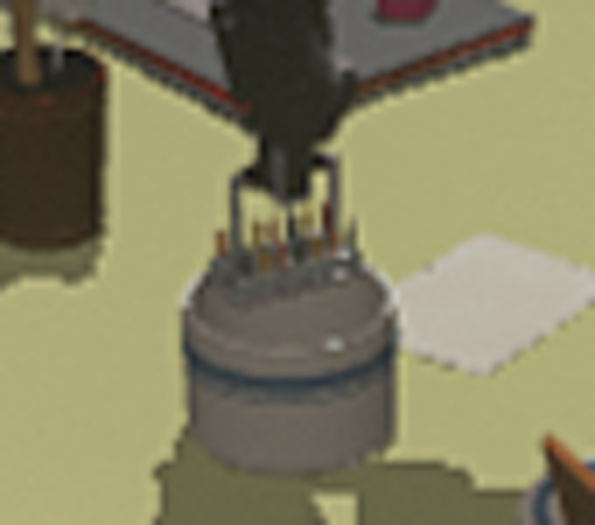

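The rack is level: its plate is at the same height within 1 mm over its visible length. It is centred on the pot to within about 1 mm, with its underside roughly 14 mm above the rim. I'll let it settle, check again and hand in.

```bash
python3 -m inch '8 0 0 0 0;8 0 0 0 0;8 0 0 0 0;8 0 0 0 0' 60;python3 - <<'E'
from h import *
s=st(); print(np.abs(s['qvel']).max())
t=grab('top','t13');lid(t,.009,.025,(.42,-.02))
P=cloud(t);d=(P[...,2]>.12)&(P[...,1]>.1)&(P[...,1]<.38)&(P[...,0]>.55)&(P[...,0]<.72);print('flap top z',P[d][:,2].max(),P[d].mean(0))
env.close_job()
E
```

```text
time_s: 22.08
position: [0.5089, -0.2256, 0.1483]
tool_rot: [[-0.996, 0.093, -0.0], [0.093, 0.996, -0.0], [0.0, -0.0, -1.0]]
ft_force: [0.2, -0.2, -1.3]
grip_width: 0.012
22.075 [ 0.5089 -0.2256  0.1483] 
 [[-0.996  0.093 -0.   ]
 [ 0.093  0.996 -0.   ]
 [ 0.    -0.    -1.   ]] 
 F [ 0.2 -0.2 -1.3] w 0.012 q [ -36.1   26.7   81.    -0.    72.4 -120.8]
0.154097098697315
knob 47 271.78723404255317 244.51063829787233 [ 0.4206 -0.0173  0.0489] raycast [ 0.42123793 -0.01796155  0.055     ]
disc 0.42084503173828125 -0.017012454569339752 0.06367552280426025 0.015576982901678964
flap top z 0.23513509164657756 [0.63562457 0.24878295 0.18943513]
the job is handed in; nothing more can be done
```

The job is handed in at about 22 s of the 70 s allowed; no verdict was reported. I lifted the lid off by its knob and set it knob up on bare table at about (0.42, -0.02). I then swung the flap back onto its stop and drew the rack out by its black grip. The arm is still holding the rack over the open pot.

**Last checks:**
- **Lid:** it lies flat, with its knob centred on top.
- **Flap:** it stands open by itself, its top edge about 235 mm above the table.
- **Rack:** held at 60 N and level to within about 1 mm over the part I could see. By the wrist camera it is centred on the pot within about 1 mm, with its underside roughly 14 mm above the rim. The wrist force shows only the rack's weight, and the joints are almost still.
- **Pot:** by the top camera it stayed within about 1 mm, so it was not shifted. I touched nothing else.

**Disagreements:** the wrist camera put the pot about 5 mm further to the robot's right (-y) than the top camera did. The scene camera's last reading of the pot was noisy: it put the pot about 6 mm further to the robot's left than the rack. I used the wrist view, since it shows the fingers, pot and rack together and both earlier knob grasps agreed with it.

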